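# Close the bead pots in the sprung press and hang them on the rack

### The job

Stand all the bead pots that are out, lids still loose, in the wells of the closing press, eyes turned out of the tamper's way, and with the flat tamper press all their lids home together, squarely, until the sprung plate bottoms out level. Then stand the tamper upright on the counter clear of the press, and hang every pot by its eye on the hooks of the rack, so that they come to rest there. Leave the hand stamp, the glue stick and the teapot where they are.

Things in the scene. Friction and masses are not known exactly. Their poses are not given: they have to be found in the camera images.
- press: Closing press: a dark steel base 118 x 236 mm with a floating aluminium plate 112 (x) x 228 (y) x 10 mm on four coil springs above it, three wells in a row along its y. Origin on the counter under its middle; z up
- press_stroke (a joint): How far the press's plate is pushed down, m: 0 up, 0.010 bottomed out. Springs: 8 N before it starts to move, 16 N at the bottom (the weight of what stands on it counts). It tilts, up to 7 degrees, if pushed off its middle or with a tamper that is not level
- plate_mid (a point): Middle of the plate's top face, 44 mm above the counter when the plate is up; z is square to the plate (up), y runs along the row of wells, x across it
- tamper: Tamper: a flat steel bar 178 (its y) x 28 (its x) x 14 mm with an upright wooden handle block in the middle of its top, 40 (y) x 22 (x) mm, from 14 to 58 mm above the underside; about 0.35 kg. Origin: centre of its underside; z up
- rack: Hook rack: wooden foot 120 x 300 x 10 mm (25 mm behind to 95 mm in front of the rail), a 10 mm round steel rail along y, 145 mm above the counter, on two posts at y = -140 and +140 mm, nothing above it. Three 5 mm steel hooks run from it level to -x, 88 mm straight, then up to an end 97 mm out whose top is 10 mm above the hook's centre line. Origin on the counter under the rail's middle; z up
- well1 (a point): Well where a pot stands: centre of its floor, on the plate's top face and moving with it; axes as plate_mid. A round black mat 41 mm across between four round-topped steel pins 8 mm thick and 18 mm high on its diagonals, 1.7 mm clear of a centred pot. well1, well2, well3 lie at y = +68, 0 and -68 mm from plate_mid
- well2 (a point): As well1
- well3 (a point): As well1
- hook1 (a point): Hook 1 of the rack: point on its centre line 50 mm forward of the rail; axes as the rack's (the hook points to -x). Hooks 1, 2, 3 are at y = +100, 0, -100 mm on the rack
- hook2 (a point): Hook 2, as hook1
- hook3 (a point): Hook 3, as hook1
- pot1: Bead pot: round blue plastic body 38 mm across and 53 mm high with a paper band, a white push-in lid on top and a round hanging eye standing upright beside the top on its +y side; about 0.07 kg. Origin: centre of the underside; z up. Hung by the eye, its weight swings it about 45 degrees off upright. May be absent (None)
- pot1_eye (a point): Centre of the pot's hanging eye, at (0, 36, 62) mm in the pot's frame: a 4.4 mm thick ring with an opening 20 mm across in the pot's y-z plane (its hole runs along the pot's x). It reaches from 21 to 51 mm out from the pot's axis and up to 76 mm above the underside, higher than the lid. May be absent (None)
- pot1_lid (a joint): How far the pot's lid (36 mm across) is pushed in, m: 0 loose, its top 61 mm above the pot's underside; 0.005 fully home, top at 56 mm. It stays where it is put; moving it takes about 4 N. May be absent (None)
- pot2: Bead pot, as pot1. May be absent (None)
- pot2_eye (a point): As pot1_eye. May be absent (None)
- pot2_lid (a joint): As pot1_lid. May be absent (None)
- pot3: Bead pot, as pot1. May be absent (None)
- pot3_eye (a point): As pot1_eye. May be absent (None)
- pot3_lid (a joint): As pot1_lid. May be absent (None)
- date_stamp: Bystander: hand stamp 30 x 48 x 57 mm; leave it alone. Origin: centre of the underside
- glue_stick: Bystander: standing glue stick 27 mm across, 88 mm high; leave it alone. Origin: centre of the underside
- toy_teapot: Bystander: toy teapot 67 x 115 x 70 mm; leave it alone. Origin: centre of the underside
Not all that is in view belongs to the job. What is shaped like the pot1 but yellow is not meant.

How it is judged:
By the outcome, as a careful person would: the job done as asked, in the order asked, and still so for the second after the job is handed in, with the robot touching nothing.
Of pot1, pot2, pot3 only 2 to 3 are there at a start; the rules pass over those that are not, and their reading is None.
At some moment in a run one of tamper, pot1, pot2, pot3 may be knocked a few centimetres aside while the robot is not near it.
It also fails if it takes over 210 s, if anything falls off the work surface, if the arm or the gripper's body presses on something with over 40 N, if the wrist force passes 120 N, or if a joint passes its speed limit or range.

### The arm

A 6-joint arm with a two-finger parallel gripper is mounted at the origin on a cart in front of the work surface, level with it; the furniture and walls round the work are solid. World frame = base frame: x ahead of the robot, y to its left, z up, the work surface at z = 0. Lengths are in m, angles in rad, forces in N, time in s.
With the tool pointing down it reaches from about 0.4 to 0.925 m from the base axis. Payload 3.4 kg.
Tool frame: the origin (TCP) lies on the centre line of the jaws, within the pads' length; the fingertips stand tcp_to_tips ahead of it and the grasp point (between the pads) lies 8 mm behind it (tcp_to_tips is the distance from the TCP to the fingertips, in m); z points along the fingers, y is the line along which they close (so a half turn about z gives the same grasp; the last joint's range is limited). The gripper opens to 85 mm and grips with 20 to 120 N. Pads are 22 mm wide; open, the fingers measure 114 mm over their backs; the gripper's body (76 mm by 85 mm) begins 54 mm behind the grasp point. The pads swing forward as they close: fully open they stand 13 mm farther back than shut.
Start: joints at [-1.421, 0.307, 1.506, -0, 1.328, -0.073], TCP at [0.128, -0.561, 0.242] pointing down, gripper open.
Joint ranges: [-3.12, 3.12], [-1.05, 2.28], [0.14, 2.33], [-1.42, 4.57], [0.1, 2.73], [-2.68, 2.68]. Speed limits (rad/s): [2.57, 2.57, 3.14, 3.14, 3.14, 3.14].

### API

Orientations are given as a unit quaternion [w, x, y, z].
In Python, from rig import * gives the robot as it stands. The module is installed in compiled form; this text tells all that it offers.
- The arm moves only by the shell command python3 -m jog 'ROWS' [OPENING] [FORCE]. ROWS is text: rows parted by semicolons, each of 4 numbers parted by spaces: the shift along the world's x, y, z in mm, then the turn about the world's z in degrees. In form: dx dy dz yaw; .... A call has 1 to 10 rows; each row shifts and turns the commanded pose from where the row before left it; what a row does not reach is not made up. A row lasts 1/10 s, in which the tool goes at most 50 mm and 8.59 degrees, less where a joint would pass 70% of its speed; a pose out of reach is approached as far as the arm can. A call is refused whole if a number of a shift passes 50 or a number of a turn 8.59, either way. A call with a gripper value outside its range is refused whole. OPENING is the finger opening in mm, from 0 to 85.4, set as the call begins (- or left out, the last holds). The fingers move at their own pace and stop on an object; FORCE is the grip in N (left out, the last holds). Time passes only in rows, so rows that do not move let the fingers close. It gives the time, the measured TCP pose, the force, the opening and the grip force at its end, in the units of the state.
- observe(): the state, without advancing time (a new reading comes with each control period).
- capture(name): name is "scene" or "top" or "wrist"; returns a dict with "image" (384x512x3 uint8, blue, green, red), "range_z" (384x512 float32, m along the optical axis (not along the pixel's ray), 0 where there is no reading), "fx", "fy", "cx", "cy" (pixels), "extrinsics" (4x4, takes a point from camera to world coordinates). Camera axes: x right, y up, looking along -z (the intrinsics and any distortion apply to the point x, -y, -z); pixel columns grow to the right and rows downward; lengths in m; the calibration is good to about 2 mm. A picture is of the moment at which its call begins.
- job_done(): hands the job in; it is judged then, once.
The state is a dict: "time": time; "joint_pos": joint angles; "dq": joint speeds; "joint_torque": joint torques, N m; "ee_pos": TCP position; "ee_rot": TCP orientation; "ft_force": force on the tool from outside, world axes, zero at the start; "ft_torque": the same for the moment, N m; "width": finger opening in m; "grasp_force": force on a finger pad.
Only numpy, scipy, OpenCV 4.12 (cv2) and the standard library are available. Lean on these libraries where they do the work, as an engineer would, in place of code of your own. Each camera call takes 0.05 s, during which the arm holds its last target. There are 200 camera calls.

## Working session

There is one attempt and no reset: what is moved stays moved. The work goes in short steps, Python scripts to look and compute and a shell command to move; the robot and the scene stay as the last step left them, time stands still between calls to the robot, and variables do not carry over. Pictures are saved under pics/ and viewed, at most 14 in all, crops included, and the job is handed in when it is done.

```bash
mkdir -p pics; ls
cat > h.py <<'E'
from rig import *
import numpy as np, cv2
def snap(cam,name):
    c=capture(cam); cv2.imwrite(f'pics/{name}.png',c['image']); np.savez(f'pics/{name}.npz',**c); return c
def cloud(c):
    z=c['range_z']; v,u=np.mgrid[:z.shape[0],:z.shape[1]]
    P=np.stack([(u-c['cx'])/c['fx']*z,-(v-c['cy'])/c['fy']*z,-z,np.ones_like(z)],-1)
    W=(P@np.array(c['extrinsics']).T)[...,:3]; W[z==0]=np.nan; return W
def load(n): return dict(np.load(f'pics/{n}.npz'))
E
python3 - <<'E'
from h import *
s=observe(); print({k:np.round(v,3) if not isinstance(v,str) else v for k,v in s.items()})
try: print(tcp_to_tips)
except Exception as e: print(e)
a=snap('scene','s0'); b=snap('top','t0')
print(np.round(a['extrinsics'],2),np.round(b['extrinsics'],2))
E
```

```text
pics
{'time': np.float64(0.0), 'joint_pos': array([-1.421,  0.308,  1.508, -0.   ,  1.328, -0.074]), 'dq': array([-0.002, -0.001,  0.001, -0.   ,  0.001, -0.   ]), 'joint_torque': array([-0.0000e+00, -4.5755e+01, -2.5192e+01, -0.0000e+00,  1.3000e-02,
        0.0000e+00]), 'ee_pos': array([ 0.127, -0.56 ,  0.241]), 'ee_rot': array([-0.001,  0.994,  0.112, -0.   ]), 'ft_force': array([-1.012,  0.53 , -0.529]), 'ft_torque': array([0.024, 0.   , 0.029]), 'grasp_force': np.float64(0.0), 'width': np.float64(0.085)}
0.011
[[-0.6   0.57 -0.56 -0.19]
 [-0.8  -0.41  0.44  0.63]
 [ 0.02  0.71  0.71  1.04]
 [ 0.    0.    0.    1.  ]] [[-0.03  1.   -0.09  0.41]
 [-1.   -0.03 -0.    0.05]
 [-0.    0.09  1.    1.42]
 [ 0.    0.    0.    1.  ]]
```

View pics/s0.png

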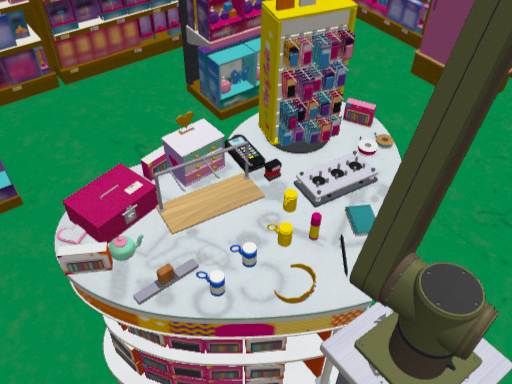

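View pics/t0.png

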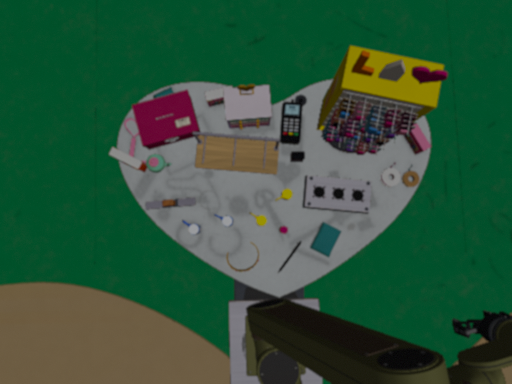

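Run:
```python
from h import *
a=load('s0'); W=cloud(a); b=load('t0'); V=cloud(b)
for n,(u,v) in dict(pA=(217,277),pB=(249,248),yel=(285,230),yel2=(290,194),glue=(316,220),tam=(165,272),stamp=(272,165)).items(): print(n,W[v,u].round(3))
for n,(u,v) in dict(pA=(194,229),pB=(228,221),y=(262,220),y2=(287,194),glue=(283,230),tam=(168,203),tb=(185,202),press=(329,186)).items(): print(n,V[v,u].round(3))
im=a['image']; 
c1=cv2.resize(im[215:310,125:325],(800,380),interpolation=cv2.INTER_CUBIC)
c2=cv2.resize(im[140:215,150:400],(800,220),interpolation=cv2.INTER_CUBIC)
cv2.imwrite('pics/c0.png',np.vstack([c1,c2[:220]]))
```

```text
pA [0.406 0.27  0.061]
pB [0.43  0.157 0.065]
yel [0.425 0.043 0.063]
yel2 [ 0.521 -0.054  0.062]
glue [ 0.388 -0.03   0.088]
tam [0.496 0.362 0.056]
stamp [ 0.652 -0.093  0.057]
pA [0.41  0.266 0.06 ]
pB [0.434 0.148 0.061]
y [0.434 0.031 0.055]
y2 [ 0.522 -0.059  0.052]
glue [ 0.398 -0.038  0.095]
tam [0.502 0.355 0.061]
tb [0.507 0.305 0.012]
press [ 0.546 -0.208  0.045]
```

View pics/c0.png

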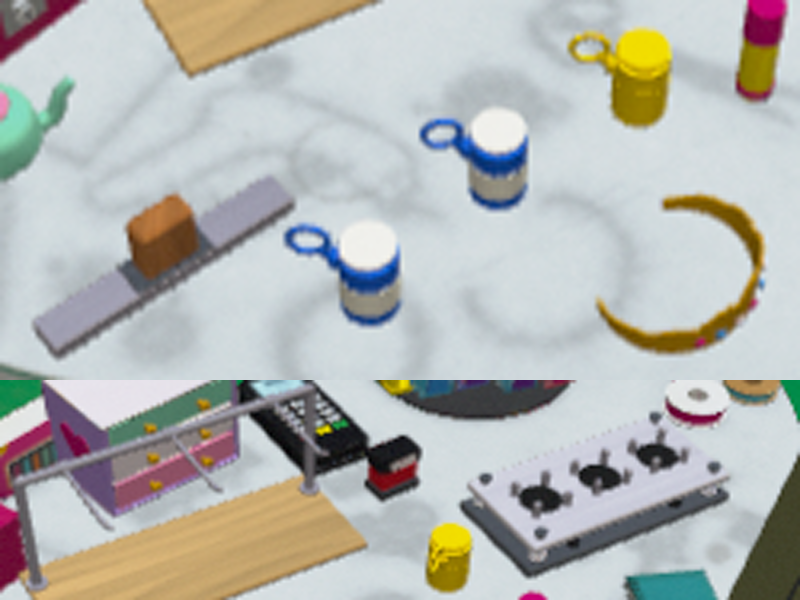

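```bash
cat >> h.py <<'E'
def pots(c,W):
    hsv=cv2.cvtColor(c['image'],cv2.COLOR_BGR2HSV); out=[]
    blue=((abs(hsv[...,0].astype(int)-110)<15)&(hsv[...,1]>120)&(hsv[...,2]>60))
    return blue
def pca(P):
    m=P.mean(0); d=np.linalg.svd(P-m,full_matrices=False)[2][0]; return m,np.degrees(np.arctan2(d[1],d[0]))
E
python3 - <<'E'
from h import *
for n in ('s0','t0'):
    c=load(n); W=cloud(c); hsv=cv2.cvtColor(c['image'],cv2.COLOR_BGR2HSV).astype(int); H,S,V=hsv[...,0],hsv[...,1],hsv[...,2]
    X,Y,Z=[W[...,i] for i in range(3)]
    print(n)
    for x,y in ((.41,.268),(.434,.151)):
        near=(abs(X-x)<.06)&(abs(Y-y)<.06)
        L=near&(Z>.056)&(S<60)
        lid=W[L]; e=W[near&(Z>.045)&(S>100)&(np.hypot(X-x,Y-y)>.028)]
        p=np.r_[(lid[:,:2].max(0)+lid[:,:2].min(0))/2,lid[:,2].mean()]
        print(' pot',p.round(4),lid.mean(0).round(4),len(lid),'eye',e.mean(0).round(4),len(e))
    t=(abs(X-.5)<.1)&(abs(Y-.34)<.13)&(Z>.008)&(Z<.02)&(S<70)
    T=W[t]; q=cv2.minAreaRect((T[:,:2]*1000).astype(np.float32)); print(' tamper',len(T),q, T[:,2].mean())
    h=W[(abs(X-.5)<.05)&(abs(Y-.35)<.05)&(Z>.045)]; print(' handle',len(h),cv2.minAreaRect((h[:,:2]*1000).astype(np.float32)))
    t=(abs(X-.53)<.13)&(abs(Y+.23)<.17)&(Z>.038)&(Z<.05)&(S<90)
    T=W[t]; print(' press',len(T),cv2.minAreaRect((T[:,:2]*1000).astype(np.float32)),T[:,2].mean())
    t=(abs(X-.65)<.13)&(abs(Y-.1)<.25)&(Z>.130)&(Z<.165)
    T=W[t]; print(' rail/hooks',len(T),cv2.minAreaRect((T[:,:2]*1000).astype(np.float32)),T[:,2].max())
    t=(abs(X-.65)<.13)&(abs(Y-.1)<.25)&(Z>.005)&(Z<.016)&(abs(H-15)<8)&(S>60)
    T=W[t]; print(' foot',len(T),cv2.minAreaRect((T[:,:2]*1000).astype(np.float32)))
E
```

```text
s0
 pot [0.413  0.2769 0.062 ] [0.4085 0.2704 0.062 ] 140 eye [0.4326 0.2992 0.0651] 28
 pot [0.4365 0.1663 0.0619] [0.4336 0.1546 0.0619] 122 eye [0.4507 0.1857 0.0647] 30
 tamper 630 ((481.49462890625, 361.856201171875), (184.7886505126953, 119.76435852050781), 75.85807800292969) 0.014434852394397063
 handle 158 ((502.4389343261719, 360.8105773925781), (25.33564567565918, 39.990352630615234), 0.9478106498718262)
 press 1821 ((550.6603393554688, -228.2882843017578), (212.2842559814453, 302.01922607421875), 1.3341565132141113) 0.04525980959810564
 rail/hooks 539 ((687.786376953125, 112.10273742675781), (176.7989959716797, 287.23699951171875), 2.199577808380127) 0.15671887474650892
 foot 2923 ((674.07763671875, 116.29310607910156), (299.0577392578125, 126.14847564697266), 83.81795501708984)
t0
 pot [0.4188 0.2789 0.0602] [0.4113 0.2695 0.0602] 78 eye [0.4334 0.2952 0.0679] 9
 pot [0.4396 0.1667 0.0601] [0.4358 0.1538 0.0601] 77 eye [0.4517 0.1816 0.0708] 1
 tamper 284 ((520.1476440429688, 351.52215576171875), (224.466064453125, 170.39463806152344), 81.82579040527344) 0.0129780169531346
 handle 73 ((506.2295837402344, 358.9429626464844), (39.21364974975586, 21.168087005615234), 89.63811492919922)
 press 1850 ((557.1282958984375, -219.53427124023438), (283.0205383300781, 204.53392028808594), 89.88668060302734) 0.04290997392345475
 rail/hooks 408 ((665.977783203125, 115.93597412109375), (288.4300842285156, 105.40762329101562), 84.2280044555664) 0.1566888929286243
 foot 2154 ((698.5543212890625, 112.15278625488281), (297.2734680175781, 164.37501525878906), 83.86109161376953)
```

```bash
cat >> h.py <<'E'
def comp(W,m,seed=None):
    m=cv2.morphologyEx(m.astype(np.uint8),cv2.MORPH_OPEN,np.ones((2,2),np.uint8))
    n,l,st,_=cv2.connectedComponentsWithStats(m); k=1+np.argmax(st[1:,4]); return W[l==k]
def rect(P):
    (x,y),(w,h),a=cv2.minAreaRect((P[:,:2]*1000).astype(np.float32))
    if w<h: w,h,a=h,w,a+90
    return np.round([x,y,w,h,(a+0)%180-90],1)   # angle: yaw with long side = y
E
python3 - <<'E'
from h import *
for n in ('s0','t0'):
    c=load(n); W=cloud(c); hsv=cv2.cvtColor(c['image'],cv2.COLOR_BGR2HSV).astype(int); H,S,V=hsv[...,0],hsv[...,1],hsv[...,2]
    X,Y,Z=[W[...,i] for i in range(3)]
    print(n)
    print(' tamper',rect(comp(W,(abs(X-.5)<.06)&(abs(Y-.35)<.12)&(Z>.008)&(Z<.07))))
    P=comp(W,(abs(X-.53)<.13)&(abs(Y+.23)<.17)&(Z>.038)&(Z<.05)); print(' plate',rect(P),P[:,2].mean())
    hi=W[(abs(X-.53)<.1)&(abs(Y+.23)<.15)&(Z>.055)&(Z<.07)]; print(' pins',len(hi),hi.mean(0))
    black=(abs(X-.53)<.05)&(abs(Y+.23)<.12)&(Z>.036)&(Z<.05)&(V<60)
    n_,l,st,_=cv2.connectedComponentsWithStats(black.astype(np.uint8))
    for k in range(1,n_):
        if st[k,4]>12: print('  mat',st[k,4],W[l==k].mean(0).round(4))
    print(' rail',rect(W[(abs(X-.68)<.1)&(abs(Y-.11)<.17)&(Z>.135)&(Z<.157)]))
    P=comp(W,(abs(X-.66)<.13)&(abs(Y-.11)<.17)&(Z>.004)&(Z<.018)&(abs(H-15)<8)&(S>60));print(' foot',rect(P))
E
```

```text
s0
 tamper [510.7 360.4 177.4  45.6   4.4]
 plate [ 483.6 -244.5  266.1  101.2  -23.1] nan
 pins 102 [ 0.51749012 -0.23393748  0.05948   ]
  mat 57 [ 0.5131 -0.3074  0.0459]
  mat 67 [ 0.5213 -0.2391  0.0461]
  mat 67 [ 0.5294 -0.1731  0.0456]
 rail [662.2 117.7 290.1 107.1  -6.2]
 foot [657.6 117.1 290.3 117.6 -11.3]
t0
 tamper [502.7 357.  177.3  26.5   3.8]
 plate [ nan  nan   0.   0. -90.] nan
 pins 58 [ 0.52262058 -0.23272325  0.05924158]
  mat 85 [ 0.5282 -0.1714  0.0429]
  mat 83 [ 0.5198 -0.238   0.0431]
  mat 75 [ 0.5125 -0.3062  0.0426]
 rail [666.  115.9 288.4 105.4  -5.8]
 foot [673.2 110.9 298.  120.6  -6.6]
```

```bash
python3 -m jog '20 50 10 0;30 50 10 0;30 50 0 0;30 50 0 0;30 50 0 0;30 50 0 0;30 50 0 0;20 50 0 0;20 50 0 0;0 0 0 0'
```

```text
time: 1.1
ee_pos: [0.3378, -0.1595, 0.2595]
ee_rot: [-0.002, 0.993, 0.116, 0.0]
ft_force: [0.8, -0.5, 0.2]
width: 0.0857
grasp_force: 0.0
```

```bash
python3 -m jog '15 50 10 0;15 50 0 0;10 50 0 0;10 50 0 0;0 50 0 0;0 50 0 0;0 30 0 0;0 0 0 0;0 0 0 0'
python3 - <<'E'
from h import *
s=observe();print(s['ee_pos'],s['ee_rot'])
w=snap('wrist','w0');print(np.round(w['extrinsics'],3));
E
```

```text
time: 2.0
ee_pos: [0.385, 0.1571, 0.2689]
ee_rot: [0.001, 0.994, 0.113, -0.0]
ft_force: [-0.6, -0.8, 0.1]
width: 0.0851
grasp_force: 0.0
[0.38499045 0.15707381 0.26891741] [ 5.65593271e-04  9.93650799e-01  1.12505777e-01 -4.69056898e-04]
[[ 0.224  0.937  0.268  0.454]
 [-0.975  0.216  0.062  0.174]
 [ 0.    -0.275  0.961  0.402]
 [ 0.     0.     0.     1.   ]]
```

View pics/w0.png

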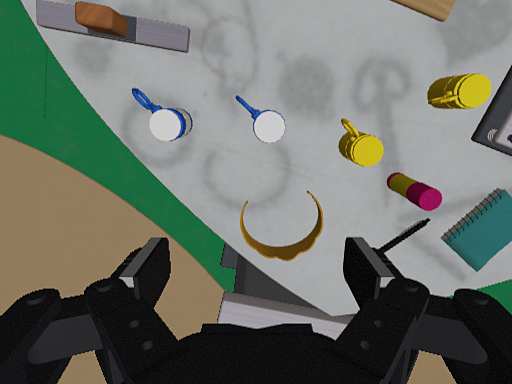

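```bash
cat >> h.py <<'E'
def findpots(c,zmin=.0,verbose=True):
    """lid centre (white blob at lid height) and eye direction from blue points away from axis"""
    W=cloud(c); hsv=cv2.cvtColor(c['image'],cv2.COLOR_BGR2HSV).astype(int); H,S,V=[hsv[...,i] for i in range(3)]
    Z=W[...,2]-zmin; blue=(abs(H-108)<14)&(S>130)&(V>70)
    m=((Z>.050)&(Z<.066)&(S<60)&(V>120)).astype(np.uint8)
    n,l,st,_=cv2.connectedComponentsWithStats(m); out=[]
    for k in range(1,n):
        if st[k,4]<40: continue
        P=W[l==k]; (x,y),(a,b),_=cv2.minAreaRect((P[:,:2]*1000).astype(np.float32))
        d=np.hypot(W[...,0]-x/1000,W[...,1]-y/1000)
        e=W[blue&(d>.034)&(d<.055)&(Z>.04)&(Z<.08)]
        if len(e)<3 or a>60: continue
        em=e.mean(0); dr=np.arctan2(em[1]-y/1000,em[0]-x/1000)
        out.append([x,y,a,b,P[:,2].mean()*1000,np.degrees(dr),len(e)])
        if verbose: print('lid x %.1f y %.1f  size %.1f %.1f z %.1f eye dir %.1f n%d'%tuple(out[-1]))
    return out
E
python3 - <<'E'
from h import *
findpots(load('w0'))
W=cloud(load('w0')); print(W[12,90],W[40,170])
E
```

```text
lid x 410.1 y 270.1  size 34.6 35.0 z 62.6 eye dir 49.7 n99
lid x 435.0 y 154.3  size 34.5 34.9 z 62.4 eye dir 61.0 n54
[0.50610846 0.36232938 0.0597663 ] [0.5045292  0.2915856  0.01452109]
```

```bash
python3 -m jog '10 0 -30 8;10 0 -30 8;10 0 -30 8;10 -1 -30 8;5 -1 -17 8;5 -1 0 8;0 0 0 0;0 0 0 0;0 0 0 0'
python3 - <<'E'
from h import *
s=observe();print(s['joint_pos']); c=snap('wrist','w1'); findpots(c)
E
```

```text
time: 2.95
ee_pos: [0.4352, 0.1537, 0.1328]
ee_rot: [0.0, 0.863, 0.505, 0.0]
ft_force: [0.3, -0.3, 0.7]
width: 0.0853
grasp_force: 0.0
[ 2.47936350e-01  2.71531637e-01  1.88753972e+00 -1.37099378e-04
  9.81733821e-01  7.60881962e-01]
lid x 410.2 y 270.3  size 35.0 35.1 z 62.6 eye dir 49.4 n266
lid x 435.2 y 154.4  size 34.1 35.1 z 62.5 eye dir 61.3 n145
```

```bash
python3 -m jog '0 0 -30 0;0 1 -30 0;0 0 -25 0;0 0 -16 0;0 0 0 0;0 0 0 0' 85 40; python3 -m jog '0 0 0 0;0 0 0 0;0 0 0 0;0 0 0 0;0 0 0 0;0 0 0 0' 25 35
```

```text
time: 3.6
ee_pos: [0.4352, 0.1555, 0.0317]
ee_rot: [0.0, 0.863, 0.506, 0.0]
ft_force: [0.5, 0.6, 0.3]
width: 0.0849
grasp_force: 0.0
time: 4.2
ee_pos: [0.4356, 0.1556, 0.0322]
ee_rot: [0.0, 0.862, 0.506, 0.001]
ft_force: [-0.9, 0.4, 6.2]
width: 0.0367
grasp_force: 34.6
```

```bash
python3 -m jog '0 0 20 0;0 0 50 0;0 0 50 0;5 -30 50 -8;10 -45 0 -8;10 -45 0 -8;10 -45 0 -8;10 -45 0 -8;10 -45 0 -8;10 -45 0 -8'; python3 -m jog '10 -45 0 -8;10 -45 0 -3.4;2 -45 0 0;0 -27 0 0;0 0 0 0;0 0 0 0;0 0 0 0'
python3 - <<'E'
from h import *
c=snap('wrist','w2'); s=observe(); print(s['ee_pos'],s['width'])
E
```

```text
time: 5.2
ee_pos: [0.4991, -0.142, 0.1943]
ee_rot: [-0.0, 0.999, 0.039, 0.0]
ft_force: [1.6, -0.6, -0.1]
width: 0.0366
grasp_force: 35.4
time: 5.9
ee_pos: [0.5208, -0.3009, 0.1938]
ee_rot: [-0.001, 0.998, -0.057, -0.0]
ft_force: [-0.1, -0.4, -0.0]
width: 0.0369
grasp_force: 35.4
[ 0.52095572 -0.30067597  0.19396916] 0.03694457759353754
```

View pics/w2.png

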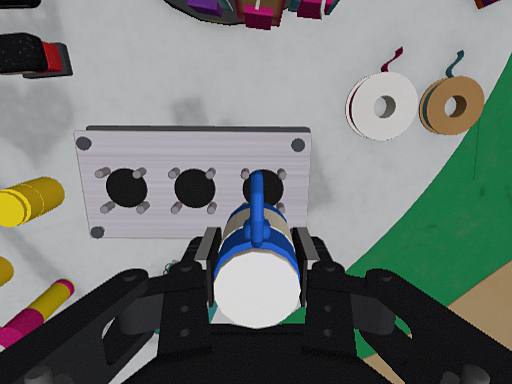

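```bash
cat >> h.py <<'E'
def press(c,zt=.044):
    W=cloud(c); X,Y,Z=[W[...,i] for i in range(3)]; g=c['image'].max(2)
    roi=(abs(X-.52)<.07)&(abs(Y+.238)<.13)
    for nm,m,lo in (('mat',roi&(abs(Z-zt)<.005)&(g<45),150),('pin',roi&(Z>zt+.012)&(Z<zt+.022),8)):
        n,l,st,_=cv2.connectedComponentsWithStats(m.astype(np.uint8))
        for k in range(1,n):
            if st[k,4]>=lo:
                P=W[l==k]; print(nm,st[k,4],(P.mean(0)*1000).round(1),((P.max(0)+P.min(0))*500).round(1))
E
python3 - <<'E'
from h import *
c=load('w2'); press(c)
W=cloud(c); im=c['image']; Z=W[...,2]
hsv=cv2.cvtColor(im,cv2.COLOR_BGR2HSV)
m=(hsv[...,1]<60)&(hsv[...,2]>150)&(Z>.20); m[:, :210]=0; m[:,305:]=0
P=comp(W,m); print('heldlid',rect(P),P[:,2].mean(),P[:,2].max())
H=hsv.astype(int); b=(abs(H[...,0]-108)<14)&(H[...,1]>130)&(Z>.18)
P=W[b&(W[...,0]>.5473)]; print('eye',P.mean(0),P.min(0),P.max(0),len(P))
E
```

```text
mat 1157 [ 527.3 -169.3   46. ] [ 527.5 -169.8   46. ]
mat 1173 [ 519.3 -237.    46. ] [ 519.1 -237.3   46.1]
mat 543 [ 511.8 -313.9   46. ] [ 511.9 -314.4   45.9]
pin 77 [ 547.7 -156.2   61.2] [ 547.5 -155.4   60.6]
pin 76 [ 543.7 -190.7   61.1] [ 543.2 -189.9   60.2]
pin 66 [ 539.7 -223.1   61.4] [ 539.2 -222.8   60.1]
pin 62 [ 535.5 -257.5   61.8] [ 535.2 -257.    60.2]
pin 62 [ 531.8 -290.    61.8] [ 531.2 -289.8   60.5]
pin 63 [ 527.6 -324.2   61.7] [ 527.3 -324.4   60.4]
pin 78 [ 513.4 -152.1   61. ] [ 513.  -151.3   60.4]
pin 71 [ 509.2 -186.5   61.1] [ 508.7 -185.6   60.1]
pin 64 [ 505.3 -219.1   61.5] [ 504.7 -218.6   60.4]
pin 62 [ 501.3 -253.3   61.6] [ 500.5 -253.    60.3]
pin 45 [ 493.7 -320.7   61.3] [ 492.7 -320.2   60.6]
heldlid [ nan  nan   0.   0. -90.] nan nan
eye [ 0.55919652 -0.30444469  0.23582613] [ 0.54731652 -0.3073037   0.21708408] [ 0.56875797 -0.30011144  0.24068221] 926
```

```bash
python3 -m jog '-8 -5 -30 0;0 0 -40 0;0 0 -26 0;0 0 0 0;0 0 0 0;0 0 0 0'
python3 - <<'E'
from h import *
c=snap('wrist','w3'); s=observe(); print(s['ee_pos'],s['ee_rot'])
press(c)
E
```

```text
time: 6.55
ee_pos: [0.5147, -0.3074, 0.0999]
ee_rot: [0.001, 0.998, -0.057, 0.001]
ft_force: [-0.1, -0.9, -0.3]
width: 0.0371
grasp_force: 35.4
[ 0.51480195 -0.30761841  0.10008035] [ 9.83617477e-04  9.98372046e-01 -5.70049594e-02  1.65042623e-03]
mat 2383 [ 527.  -169.1   46. ] [ 527.4 -169.7   46.1]
mat 2442 [ 519.3 -236.8   46. ] [ 519.3 -237.4   46. ]
mat 244 [ 523.5 -294.8   46. ] [ 520.8 -294.    45.9]
pin 215 [ 547.7 -156.7   60.7] [ 547.3 -156.1   60.8]
pin 192 [ 543.7 -191.2   61. ] [ 543.2 -190.3   60.4]
pin 171 [ 539.8 -223.7   61.1] [ 539.5 -223.    60.3]
pin 156 [ 535.7 -257.9   61.3] [ 535.1 -257.2   60.1]
pin 147 [ 531.9 -290.2   61.6] [ 531.3 -290.    60.4]
pin 145 [ 527.6 -324.2   61.4] [ 526.9 -324.3   60.3]
pin 189 [ 513.5 -152.5   60.8] [ 512.9 -151.7   60.7]
pin 176 [ 509.4 -186.8   60.8] [ 508.7 -186.1   60.5]
pin 160 [ 505.5 -219.4   60.9] [ 504.8 -218.5   60.3]
pin 144 [ 501.4 -253.6   61.3] [ 500.7 -253.    60.3]
```

View pics/w3.png

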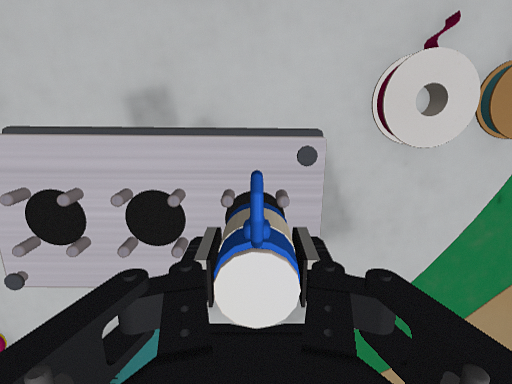

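```bash
python3 -m jog '-1 1.7 0 0;0 0 0 0;0 0 -8 0;0 0 -6 0;0 0 -5 0;0 0 0 0;0 0 -4 0;0 0 0 0'
```

```text
time: 7.4
ee_pos: [0.5125, -0.3056, 0.0749]
ee_rot: [0.0, 0.998, -0.057, 0.0]
ft_force: [-1.5, 0.2, 2.1]
width: 0.037
grasp_force: 35.7
```

```bash
python3 -m jog '0 0 0 0;0 0 0 0;0 0 0 0;0 0 30 0;0 0 40 0;0 0 50 0;-10 40 20 6;-10 50 0 8;-10 50 0 8;-10 50 0 8' 62; python3 -m jog '-10 50 0 8;-10 50 0 8;-10 50 0 8;-10 50 0 2;-10 50 0 0;-10 50 0 0;-10 50 0 0;0 50 0 0;0 0 0 0;0 0 0 0' 85
python3 - <<'E'
from h import *
c=snap('wrist','w4'); s=observe(); print(s['ee_pos'],s['ee_rot']); findpots(c)
c=snap('top','t1'); findpots(c,.044)
E
```

```text
time: 8.4
ee_pos: [0.4723, -0.1169, 0.2155]
ee_rot: [0.0, 0.979, 0.205, 0.001]
ft_force: [1.7, 0.8, 0.1]
width: 0.062
grasp_force: 0.0
time: 9.4
ee_pos: [0.4038, 0.2759, 0.2149]
ee_rot: [0.0, 0.908, 0.42, -0.0]
ft_force: [0.2, 0.6, -0.5]
width: 0.0849
grasp_force: 0.0
[0.40377474 0.27464132 0.21481701] [ 3.19707898e-04  9.08115271e-01  4.18719892e-01 -4.50868686e-04]
lid x 410.8 y 270.8  size 34.4 34.3 z 62.5 eye dir 50.8 n80
lid x 512.0 y -305.6  size 31.9 30.7 z 102.7 eye dir -6.3 n4
```

```bash
python3 -m jog '4 -2 -45 0.5;3 -2 -45 0;0 0 -45 0;0 0 -30 0;0 0 -18 0;0 0 0 0;0 0 0 0' 85; python3 -m jog '0 0 0 0;0 0 0 0;0 0 0 0;0 0 0 0;0 0 0 0;0 0 0 0' 25 35
```

```text
time: 10.2
ee_pos: [0.4117, 0.2695, 0.0322]
ee_rot: [0.0, 0.907, 0.421, -0.0]
ft_force: [0.5, 0.7, -0.0]
width: 0.085
grasp_force: 0.0
time: 10.8
ee_pos: [0.4119, 0.2711, 0.0332]
ee_rot: [0.0, 0.906, 0.422, 0.001]
ft_force: [-0.4, -1.2, 5.6]
width: 0.0375
grasp_force: 34.5
```

```bash
python3 -m jog '0 0 20 0;0 0 50 0;0 0 50 0;5 -30 40 -8;12 -45 0 -8;15 -45 0 -8;15 -45 0 -8;15 -45 0 -8;15 -45 0 -8;15 -45 0 -8'; python3 -m jog '15 -45 0 -0.6;10 -45 0 0;0 -45 0 0;0 -6 0 0;0 0 0 0;0 0 -45 0;0 0 -45 0;0 0 0 0;0 0 0 0'; python3 -c "
from h import *
s=observe(); print(s['ee_pos'],s['ee_rot'])"
```

```text
time: 11.8
ee_pos: [0.5033, -0.0307, 0.1923]
ee_rot: [-0.0, 0.998, -0.056, 0.0]
ft_force: [1.5, 0.1, -0.5]
width: 0.0371
grasp_force: 35.3
time: 12.7
ee_pos: [0.5275, -0.1683, 0.1018]
ee_rot: [-0.001, 0.998, -0.057, -0.001]
ft_force: [0.7, -0.1, 0.3]
width: 0.037
grasp_force: 35.5
[ 0.52750186 -0.16830351  0.10176889] [-6.34694670e-04  9.98347981e-01 -5.74394051e-02 -1.27308404e-03]
```

```bash
python3 -m jog '1.5 -2.2 0 0;0 0 0 0;0 0 -8 0;0 0 -6 0;0 0 -5 0;0 0 0 0;0 0 -5 0;0 0 0 0'
```

```text
time: 13.5
ee_pos: [0.5297, -0.1723, 0.0773]
ee_rot: [-0.0, 0.998, -0.058, -0.0]
ft_force: [-0.2, 0.4, -0.1]
width: 0.0371
grasp_force: 35.7
```

```bash
python3 -m jog '0 0 -1.5 0;0 0 0 0' ; python3 -m jog '0 0 0 0;0 0 0 0;0 0 0 0;0 0 30 0;0 0 45 0;0 0 50 0;-5 40 20 8.5;-7 50 0 8.5;-7 50 0 8.5;-7 50 0 8.5' 62; python3 -m jog '-7 50 0 8.5;-7 50 0 8.5;-7 50 0 8.5;-7 50 0 8.5;-7 50 0 8.5;-7 50 0 8.5;-7 39 0 8.5;0 0 0 7;0 0 0 0;0 0 0 0' 85
python3 - <<'E'
from h import *
c=snap('wrist','w5'); s=observe(); print(s['ee_pos'],s['ee_rot'])
c2=snap('top','t2'); findpots(c2,.044); W=cloud(c2)
X,Y,Z=[W[...,i] for i in range(3)]; print(' tamper',rect(comp(W,(abs(X-.5)<.06)&(abs(Y-.35)<.12)&(Z>.008)&(Z<.07))))
W=cloud(c);X,Y,Z=[W[...,i] for i in range(3)]
print(' tamper',rect(comp(W,(abs(X-.5)<.08)&(abs(Y-.35)<.15)&(Z>.008)&(Z<.07))))
h=W[(abs(X-.5)<.05)&(abs(Y-.35)<.08)&(Z>.045)&(Z<.07)]; print(' handle',len(h),rect(h),h[:,2].max())
E
```

```text
time: 13.7
ee_pos: [0.5298, -0.1723, 0.0764]
ee_rot: [0.0, 0.998, -0.058, 0.0]
ft_force: [-0.2, -0.2, 1.9]
width: 0.0367
grasp_force: 35.7
time: 14.7
ee_pos: [0.5035, 0.0178, 0.2218]
ee_rot: [0.0, 0.971, 0.239, 0.001]
ft_force: [0.4, 1.5, -0.0]
width: 0.0623
grasp_force: 0.0
time: 15.7
ee_pos: [0.455, 0.352, 0.2211]
ee_rot: [0.0, 0.684, 0.729, -0.0]
ft_force: [0.4, 0.1, 0.3]
width: 0.0848
grasp_force: 0.0
[0.45524036 0.35163619 0.22115455] [ 5.31246446e-05  6.84281957e-01  7.29217430e-01 -3.74984629e-04]
lid x 510.7 y -305.1  size 31.7 33.4 z 103.1 eye dir -5.3 n6
 tamper [504.2 333.9 128.8  26.8   4. ]
 tamper [510.4 357.7 183.5  36.8   3.6]
 handle 823 [505.2 361.2  39.9  22.5   3.7] 0.06162198858094786
```

View pics/w5.png

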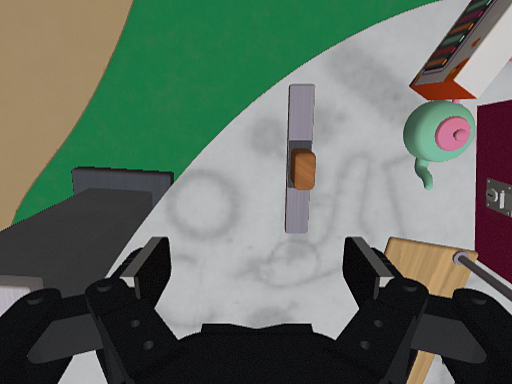

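Run:
```python
from h import *
a=cv2.imread('pics/t2.png'); s=snap('scene','s2')['image']
cv2.imwrite('pics/c2.png',np.hstack([cv2.resize(a[160:230,290:390],(400,400*70//100)),cv2.resize(s[130:214,280:400],(400,280))]))
c=load('t2'); W=cloud(c); X,Y,Z=[W[...,i] for i in range(3)]
P=W[(abs(X-.5285)<.03)&(abs(Y+.171)<.03)&(Z>.09)]; print(len(P),P.mean(0),rect(P))
```

```text
110 [ 0.53095391 -0.17026604  0.10312728] [ 531.2 -172.6   41.5   33.9   49.1]
```

View pics/c2.png

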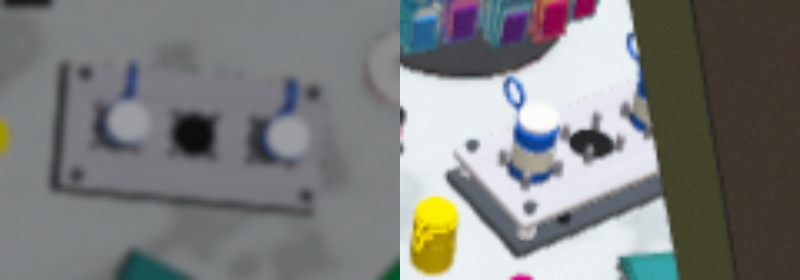

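```bash
python3 -m jog '25 4 0 0;24 4 0 0;0 0 -45 0;0 0 -45 0;0 0 -45 0;0 0 -30 0;0 0 -26 0;0 0 0 0;0 0 0 0' 55; python3 -m jog '0 0 0 0;0 0 0 0;0 0 0 0;0 0 0 0;0 0 0 0;0 0 0 0' 10 90
```

```text
time: 16.75
ee_pos: [0.5047, 0.3597, 0.0304]
ee_rot: [-0.0, 0.684, 0.73, -0.0]
ft_force: [0.5, 0.4, -0.2]
width: 0.0548
grasp_force: 0.0
time: 17.35
ee_pos: [0.5055, 0.3611, 0.0324]
ee_rot: [0.001, 0.683, 0.73, 0.002]
ft_force: [-0.2, 0.3, 6.8]
width: 0.0211
grasp_force: 89.3
```

```bash
python3 -m jog '0 0 20 0;0 0 50 0;0 0 50 0;0 -30 50 0;1 -45 20 -2;2 -45 0 -2;2 -45 0 -2;2 -45 0 -2;2 -45 0 -2;2 -45 0 0'; python3 -m jog '2 -50 0 0;2 -50 0 0;1 -50 0 0;0 -50 0 0;0 -50 0 0;0 -50 0 0;0 0 0 0;0 0 0 0;0 0 0 0'
python3 - <<'E'
from h import *
c=snap('wrist','w6'); s=observe(); print(s['ee_pos'],s['ee_rot'])
d=snap('scene','s3'); snap('top','t3')
E
```

```text
time: 18.35
ee_pos: [0.5144, 0.063, 0.2133]
ee_rot: [-0.0, 0.744, 0.668, -0.0]
ft_force: [1.7, 0.3, -4.2]
width: 0.0211
grasp_force: 89.1
time: 19.25
ee_pos: [0.5196, -0.2341, 0.2128]
ee_rot: [-0.001, 0.744, 0.668, 0.0]
ft_force: [0.1, -0.5, -3.9]
width: 0.0211
grasp_force: 88.9
[ 0.51977237 -0.23367589  0.21289835] [-8.01247608e-04  7.43810548e-01  6.68390025e-01 -7.48024142e-06]
```

View pics/w6.png

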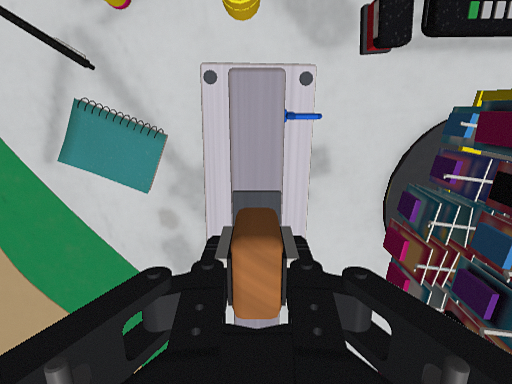

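Run:
```python
from h import *
c=load('w6'); W=cloud(c); Z=W[...,2]
t=np.array([.5197,-.2337]); a=np.radians(83.9); ux=np.array([np.cos(a),np.sin(a)]); uy=np.array([np.sin(a),-np.cos(a)])
B=(Z>.185)&(Z<.22)
v,u=np.where(B); m=B.copy(); m[:60]=0; m[190:]=0; m[:,:220]=0; m[:,295:]=0
P=W[m]; D=P[:,:2]-t; X=D@ux*1e3; Y=D@uy*1e3; print(len(P),'z',np.percentile(P[:,2],[2,50,98]),'along',np.percentile(X,[1,99,99.9]),'across',np.percentile(Y,[.5,99.5]))
k=np.polyfit(X,P[:,2]*1e3,1); print('slope deg',np.degrees(np.arctan(k[0])))
k=np.polyfit(Y,P[:,2]*1e3,1); print('roll deg',np.degrees(np.arctan(k[0])))
for lo,hi in ((30,50),(50,70),(70,90)):
    q=(X>lo)&(X<hi)
    if q.any(): print(lo,np.percentile(Y[q],[1,99]))
for z in (.04,.106):
  pass
press(c)
for n in('w6','s3','t3'): findpots(load(n),.044)
```

```text
6685 z [0.19378326 0.19574536 0.1970871 ] along [28.20880732 87.83790952 88.49995638] across [-13.1759119  14.4341627]
slope deg -0.12450419859782708
roll deg -0.31963832380283497
30 [-13.04402295  14.2378373 ]
50 [-12.98734693  14.27739067]
70 [-12.83804505  14.22487444]
lid x 527.2 y -168.4  size 37.6 38.9 z 105.9 eye dir -8.5 n9
```

```bash
python3 -m jog '0.5 -3.8 0 -0.7;0 0 0 0;0 0 -30 0;0 0 -30 0;0 0 -10 0;0 0 0 0;0 0 0 0;0 0 0 0'; python3 -c "
from h import *
c=snap('wrist','w7'); d=snap('scene','s4'); s=observe(); print(s['ee_pos'],s['ee_rot'],s['ft_torque'])
cv2.imwrite('pics/c4.png',np.hstack([c['image'][0:300,120:400],cv2.resize(d['image'][130:230,270:400],(390,300))]))"
```

```text
time: 20.2
ee_pos: [0.5221, -0.2397, 0.1448]
ee_rot: [0.002, 0.748, 0.663, 0.001]
ft_force: [0.3, 0.2, -3.2]
width: 0.0212
grasp_force: 88.7
[ 0.52185013 -0.23956539  0.14466554] [1.39876519e-03 7.48235825e-01 6.63431188e-01 5.02658193e-04] [0.0711597  0.02683559 0.00304799]
```

View pics/c4.png

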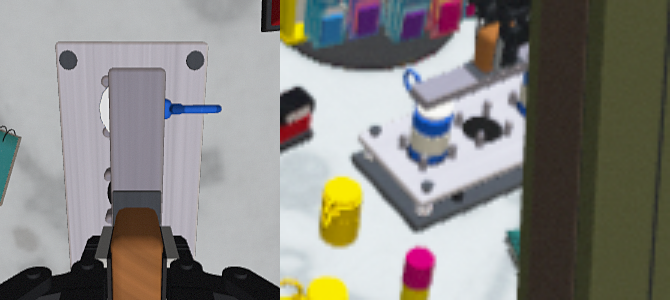

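```bash
python3 -m jog '-2 1.2 0 0;0 0 0 0;0 0 -3 0;0 0 -3 0;0 0 -2 0;0 0 -2 0;0 0 -1 0;0 0 0 0'; python3 -m jog '0 0 -2 0;0 0 0 0;0 0 -2 0;0 0 0 0';python3 -c "
from h import *
s=observe(); print(s['ee_pos'],s['ee_rot'],s['ft_torque'])"
```

```text
time: 21.1
ee_pos: [0.5188, -0.2379, 0.132]
ee_rot: [-0.0, 0.748, 0.663, -0.0]
ft_force: [-2.4, -2.7, -3.2]
width: 0.021
grasp_force: 93.5
time: 21.5
ee_pos: [0.519, -0.238, 0.1283]
ee_rot: [0.0, 0.748, 0.663, 0.0]
ft_force: [-0.9, 2.7, 3.8]
width: 0.0211
grasp_force: 96.0
[ 0.51904658 -0.23800369  0.12825807] [2.67613804e-04 7.48286489e-01 6.63375648e-01 8.91348013e-05] [-0.68193308 -0.01183194  0.12723146]
```

```bash
python3 -m jog '0 0 -1.5 0;0 0 0 0;0 0 -1.5 0;0 0 0 0;0 0 0 0';python3 -c "
from h import *
s=observe(); print(s['ee_pos'],s['ft_force'],s['ft_torque'])"; python3 -m jog '0 0 -1.5 0;0 0 0 0;0 0 -1.5 0;0 0 0 0;0 0 0 0';python3 -c "
from h import *
s=observe(); print(s['ee_pos'],s['ee_rot'],s['ft_torque'])"
```

```text
time: 22.0
ee_pos: [0.5189, -0.238, 0.1252]
ee_rot: [0.0, 0.748, 0.663, -0.0]
ft_force: [-1.5, -3.4, 5.9]
width: 0.0208
grasp_force: 95.4
[ 0.51892375 -0.23797616  0.1252168 ] [-1.46251266 -3.43246756  5.91682402] [-0.97689731  0.49317998 -0.26793916]
time: 22.5
ee_pos: [0.5188, -0.2377, 0.1221]
ee_rot: [-0.0, 0.748, 0.663, -0.0]
ft_force: [-0.1, 2.7, 4.3]
width: 0.0208
grasp_force: 96.3
[ 0.51877084 -0.23773431  0.12212909] [-1.35283817e-04  7.48252587e-01  6.63413934e-01 -8.99168670e-06] [ 1.10501587 -0.17678671 -0.16659666]
```

```bash
python3 -c "
from h import *
c=snap('wrist','w8'); d=snap('scene','s5')
W=cloud(c); X,Y,Z=[W[...,i] for i in range(3)]
m=np.zeros(Z.shape,bool); m[60:190,240:285]=1
P=W[m&(Z>.08)]; q=np.polyfit(P[:,1],P[:,2],1); print('bar z',P[:,2].mean(),np.degrees(np.arctan(q[0])),len(P))
P=W[(abs(X-.5205)<.055)&(abs(Y+.19)<.08)&(Z>.03)&(Z<.055)&(c['image'].min(2)>90)]
A=np.c_[P[:,:2],np.ones(len(P))]; k=np.linalg.lstsq(A,P[:,2],rcond=None)[0]; print('plate tilt deg',np.degrees(k[:2]),'z at mid',k@[.52,-.238,1],len(P))
cv2.imwrite('pics/c5.png',np.hstack([c['image'][0:300,120:400],cv2.resize(d['image'][130:230,270:400],(390,300))]))"
```

```text
bar z 0.11198269699037956 -0.7121620952009813 5149
plate tilt deg [ 0.05326279 -0.05630215] z at mid 0.042290856378954626 18246
```

View pics/c5.png

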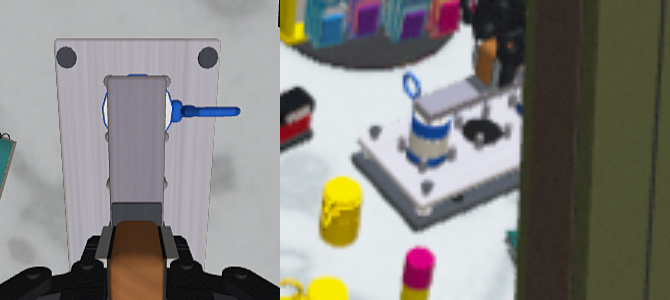

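```bash
python3 -m jog '0 0 -1.5 0;0 0 0 0;0 0 -1.5 0;0 0 0 0;0 0 -1.5 0;0 0 0 0;0 0 0 0';python3 -c "
from h import *
s=observe(); print(s['ee_pos'],s['ft_force'],s['ft_torque'])"; python3 -m jog '0 0 -1 0;0 0 0 0;0 0 -1 0;0 0 0 0;0 0 0 0'
cat >> h.py <<'E'
def lev(n):
    c=snap('wrist',n)
    W=cloud(c); X,Y,Z=[W[...,i] for i in range(3)]
    m=np.zeros(Z.shape,bool); m[60:190,240:285]=1
    P=W[m&(Z>.08)]; q=np.polyfit(P[:,1],P[:,2],1); print('bar z',P[:,2].mean(),np.degrees(np.arctan(q[0])),len(P))
    P=W[(abs(X-.5205)<.055)&(abs(Y+.19)<.08)&(Z>.027)&(Z<.05)&(c['image'].min(2)>90)]
    A=np.c_[P[:,:2],np.ones(len(P))]; k=np.linalg.lstsq(A,P[:,2],rcond=None)[0]; print('plate tilt deg',np.degrees(k[:2]),'z at mid',k@[.52,-.238,1],len(P))
    s=observe(); print(s['ee_pos'],s['ft_force'],s['ft_torque'])
E
python3 -c "
from h import *
lev('w9')"
```

```text
time: 23.3
ee_pos: [0.5194, -0.2382, 0.118]
ee_rot: [0.001, 0.748, 0.663, 0.0]
ft_force: [0.4, 1.8, 7.1]
width: 0.021
grasp_force: 104.7
[ 0.51935243 -0.23817963  0.11800376] [0.4285565  1.82429726 7.11029058] [ 0.51258222 -0.14972753  0.33573612]
time: 23.8
ee_pos: [0.5195, -0.2382, 0.1163]
ee_rot: [0.001, 0.748, 0.663, 0.0]
ft_force: [-0.2, -0.1, 8.2]
width: 0.0206
grasp_force: 97.0
bar z 0.10482976050776721 -7.589847860764685 5117
plate tilt deg [ 0.0445927  -0.22820718] z at mid 0.0365582756977702 18328
[ 0.51943751 -0.23821124  0.11629922] [0.62848916 0.3706236  6.24897218] [ 0.24320578  0.02655933 -0.01392251]
```

```bash
python3 -c "
from h import *
c=load('w9'); W=cloud(c)
for v in range(40,220,15): print(v,(W[v,262]*1000).round(1))
print(observe()['joint_torque'].round(2))"
```

```text
40 [ 537.3 -126.9   36.5]
55 [ 536.3 -135.9   35.9]
70 [ 535.2 -145.3   37.1]
85 [ 532.3 -159.1  104. ]
100 [ 531.5 -165.8  105. ]
115 [ 530.7 -172.6  105.6]
130 [ 529.9 -179.5  106.4]
145 [ 529.1 -186.6  106.5]
160 [ 528.3 -194.   106.1]
175 [ 527.4 -201.6  105.7]
190 [ 526.5 -209.4  105.9]
205 [ 525.6 -217.1  106.9]
[ 1.000e-02 -4.409e+01 -1.808e+01 -4.000e-02 -1.000e-02  0.000e+00]
```

```bash
python3 -m jog '0 0 -1 0;0 0 0 0;0 0 -1 0;0 0 0 0;0 0 0 0';python3 -c "
from h import *
lev('w10')"; python3 -m jog '0 0 -1 0;0 0 0 0;0 0 0 0'
```

```text
time: 24.35
ee_pos: [0.5195, -0.2382, 0.1151]
ee_rot: [0.001, 0.748, 0.663, 0.0]
ft_force: [-1.2, -0.6, 11.7]
width: 0.0211
grasp_force: 97.7
bar z 0.10364906668788151 -7.562717807791624 5122
plate tilt deg [ 0.02455693 -0.22722908] z at mid 0.03546296975119581 18331
[ 0.51953491 -0.23820993  0.11506361] [-1.47330453  0.42105818 11.59298859] [ 0.5575205   0.21425925 -0.00406307]
time: 24.7
ee_pos: [0.5196, -0.2383, 0.115]
ee_rot: [0.001, 0.748, 0.663, 0.0]
ft_force: [-2.2, 0.9, 17.4]
width: 0.0211
grasp_force: 98.4
```

```bash
python3 -m jog '0 0 -1 0;0 0 0 0;0 0 -1 0;0 0 0 0;0 0 0 0;0 0 0 0';python3 -c "
from h import *
lev('w11'); d=snap('scene','s6');c=load('w11')
cv2.imwrite('pics/c6.png',np.hstack([c['image'][0:300,120:400],cv2.resize(d['image'][130:230,270:400],(390,300))]))"
```

```text
time: 25.3
ee_pos: [0.5199, -0.2384, 0.1148]
ee_rot: [0.002, 0.748, 0.663, 0.001]
ft_force: [-4.6, 3.4, 29.3]
width: 0.021
grasp_force: 99.7
bar z 0.10340933891148103 -7.61571999600933 5118
plate tilt deg [-0.19293339 -0.17530442] z at mid 0.035397970986027996 18343
[ 0.51984755 -0.2383557   0.11480515] [-3.93085559  2.0700697  29.42777715] [ 1.07722369  1.14476061 -0.01869696]
```

View pics/c6.png

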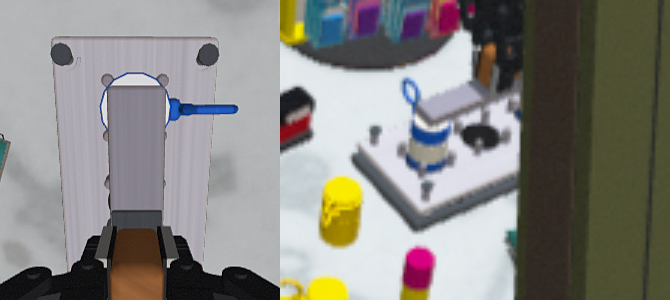

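```bash
python3 -m jog '0 0 3 0;0 0 3 0;0 0 5 0;0 0 10 0;0 0 20 0;0 0 40 0;0 0 40 0;0 0 0 0;0 0 0 0'; python3 -m jog '0 45 0 2;0 50 0 2;-2 50 0 2;-2 50 0 2;-2 50 0 2;-2 50 0 0.5;-2 50 0 0;-2 50 0 0;-2 50 0 0;-2 50 0 0';  python3 -m jog '0 50 0 0;0 45 0 0;0 0 0 0;0 0 0 0;0 0 -50 0;0 0 -50 0;0 0 -50 0;0 0 0 0;0 0 0 0'
python3 - <<'E'
from h import *
c=snap('scene','s7'); W=cloud(c); X,Y,Z=[W[...,i] for i in range(3)]; S=cv2.cvtColor(c['image'],cv2.COLOR_BGR2HSV)[...,1]
for x,y in ((.5285,-.171),(.512,-.306)):
    P=W[(np.hypot(X-x,Y-y)<.014)&(Z>.09)]; print('lid z',np.median(P[:,2]),len(P))
c=snap('top','t4'); W=cloud(c); X,Y,Z=[W[...,i] for i in range(3)]
for x,y in ((.5285,-.171),(.512,-.306)):
    P=W[(np.hypot(X-x,Y-y)<.012)&(Z>.09)]; print('lid z',np.median(P[:,2]),len(P))
P=W[(abs(X-.52)<.04)&(abs(Y+.238)<.015)&(Z>.03)&(Z<.05)];print('plate',np.median(P[:,2]))
w=snap('wrist','w12'); W=cloud(w); print(observe()['ee_pos'])
for v in range(40,220,15): print(v,(W[v,258]*1000).round(1))
E
```

```text
time: 26.3
ee_pos: [0.5182, -0.2375, 0.2314]
ee_rot: [-0.0, 0.748, 0.663, -0.0]
ft_force: [-0.3, 0.3, -4.4]
width: 0.021
grasp_force: 95.9
time: 27.3
ee_pos: [0.5002, 0.2579, 0.2284]
ee_rot: [-0.001, 0.684, 0.729, -0.003]
ft_force: [0.8, -0.1, -3.7]
width: 0.0208
grasp_force: 95.7
time: 28.2
ee_pos: [0.5016, 0.3498, 0.0804]
ee_rot: [-0.001, 0.685, 0.729, -0.003]
ft_force: [0.2, 0.2, -1.7]
width: 0.0209
grasp_force: 95.3
lid z nan 0
lid z nan 0
lid z 0.09885003229600864 40
lid z 0.09865552189599647 40
plate 0.04319577378801931
[0.50515621 0.35261424 0.08476252]
40 [499.8 465.3   1.9]
55 [500.4 456.    2.3]
70 [501.1 446.7   1.5]
85 [501.7 437.1   0.7]
100 [501.8 425.4  73.7]
115 [502.3 418.6  73.8]
130 [502.7 411.6  74.8]
145 [503.2 404.4  73.9]
160 [503.7 396.9  73.2]
175 [504.2 389.3  73.3]
190 [504.7 381.8  74.3]
205 [505.2 373.6  73.8]
  return _methods._mean(a, axis=axis, dtype=dtype,
  ret = ret.dtype.type(ret / rcount)
```

```bash
python3 -m jog '0 0 -30 0;0 0 -18 0;0 0 0 0;0 0 0 0;0 0 -2 0;0 0 -2 0;0 0 0 0;0 0 0 0'; python3 -c "
from h import *
print(observe()['ee_pos'])"
```

```text
time: 29.15
ee_pos: [0.503, 0.352, 0.0301]
ee_rot: [0.0, 0.684, 0.729, 0.0]
ft_force: [0.1, 0.1, -4.1]
width: 0.0209
grasp_force: 95.5
[0.50301403 0.35195923 0.0301096 ]
```

```bash
python3 -m jog '0 0 -1 0;0 0 0 0;0 0 -1 0;0 0 0 0;0 0 -1 0;0 0 0 0;0 0 0 0'; python3 -m jog '0 0 -1 0;0 0 0 0;0 0 0 0'
```

```text
time: 29.85
ee_pos: [0.5028, 0.3518, 0.0266]
ee_rot: [-0.0, 0.684, 0.729, -0.0]
ft_force: [0.3, -0.9, -4.2]
width: 0.0208
grasp_force: 95.5
time: 30.15
ee_pos: [0.503, 0.3519, 0.0258]
ee_rot: [0.0, 0.684, 0.729, 0.0]
ft_force: [0.4, 0.0, -3.0]
width: 0.0214
grasp_force: 95.7
```

```bash
python3 -m jog '0 0 -1 0;0 0 0 0;0 0 0 0' ; python3 -m jog '0 0 0 0;0 0 0 0;0 0 0 0;0 0 40 0;0 0 50 0;0 0 50 0;0 -20 40 -8.5;0 -50 10 -8.5;0 -50 0 -8.5;0 -50 0 -8.5' 50; python3 -m jog '0 -50 0 -8.5;0 -50 0 -8.5;0 -50 0 -8.5;0 -50 0 -8.5;0 -50 0 -8.5;0 -50 0 -8.5;0 -40 0 -8.5;0 0 0 -7;0 0 0 0;0 0 0 0' 75
python3 - <<'E'
from h import *
c=snap('wrist','w13'); s=observe(); print(s['ee_pos'],s['ee_rot']); findpots(c,.042)
d=snap('top','t5'); W=cloud(d);X,Y,Z=[W[...,i] for i in range(3)]; print(' tamper',rect(comp(W,(abs(X-.5)<.06)&(abs(Y-.35)<.12)&(Z>.008)&(Z<.07))))
E
```

```text
time: 30.45
ee_pos: [0.5031, 0.3518, 0.0254]
ee_rot: [0.0, 0.684, 0.729, 0.0]
ft_force: [-1.0, -2.7, 4.2]
width: 0.021
grasp_force: 96.7
time: 31.45
ee_pos: [0.5031, 0.1817, 0.2154]
ee_rot: [0.0, 0.869, 0.495, 0.001]
ft_force: [1.6, 0.1, 1.0]
width: 0.05
grasp_force: 0.0
time: 32.45
ee_pos: [0.5026, -0.1569, 0.2143]
ee_rot: [-0.0, 0.998, -0.059, -0.0]
ft_force: [1.0, 0.4, 0.4]
width: 0.0752
grasp_force: 0.0
[ 0.5026409  -0.15646752  0.21431906] [-2.30503850e-04  9.98294553e-01 -5.83770175e-02 -2.38881321e-04]
lid x 527.6 y -170.4  size 34.1 35.2 z 101.5 eye dir -6.0 n129
lid x 510.4 y -304.6  size 35.2 34.7 z 101.4 eye dir -5.1 n196
 tamper [513.1 368.1 175.3  24.9   4.4]
```

```bash
python3 -m jog '13 -7 0 0;12.5 -7 0 0;0 0 -45 0;0 0 -45 0;0 0 -30 0;0 0 -15 0;0 0 0 0;0 0 -3 0;0 0 0 0' 62; python3 -m jog '0 0 0 0;0 0 0 0;0 0 0 0;0 0 0 0;0 0 0 0' 25 35;  python3 -c "
from h import *
print(observe()['ee_pos'])"
```

```text
time: 33.45
ee_pos: [0.5298, -0.1716, 0.0772]
ee_rot: [0.0, 0.998, -0.06, 0.001]
ft_force: [0.0, -0.1, 0.3]
width: 0.0619
grasp_force: 0.0
time: 33.95
ee_pos: [0.529, -0.1715, 0.0771]
ee_rot: [0.0, 0.998, -0.06, 0.001]
ft_force: [1.2, -0.9, 1.9]
width: 0.037
grasp_force: 36.6
[ 0.52901139 -0.17145147  0.07709932]
```

```bash
python3 -m jog '0 0 20 0;0 0 50 0;0 0 50 0;0 0 40 0;0 50 20 0;10 50 10 0;10 50 0 0;10 50 0 0;10 50 0 0;1 31 0 0'; python3 -m jog '0 0 0 0;0 0 0 0;0 0 0 0'
python3 - <<'E'
from h import *
c=snap('wrist','w14'); s=observe(); print(s['ee_pos'],s['ee_rot'])
W=cloud(c); X,Y,Z=[W[...,i] for i in range(3)]
m=(X>.56)&(abs(Y-.11)<.2)&(Z>.135)&(Z<.165)
print(m.sum(), rect(W[m]) if m.any() else '')
E
```

```text
time: 34.95
ee_pos: [0.5686, 0.1048, 0.2643]
ee_rot: [-0.001, 0.998, -0.059, -0.0]
ft_force: [0.4, 0.2, -0.9]
width: 0.0371
grasp_force: 36.5
time: 35.25
ee_pos: [0.5679, 0.1005, 0.2643]
ee_rot: [0.0, 0.998, -0.06, -0.001]
ft_force: [-1.1, 0.5, -0.6]
width: 0.0372
grasp_force: 36.5
[0.56804516 0.10021688 0.26443988] [ 3.48841429e-04  9.98162153e-01 -6.05974938e-02 -3.73241072e-04]
8570 [664.4 118.1 287.7 105.   -6.7]
```

View pics/w14.png

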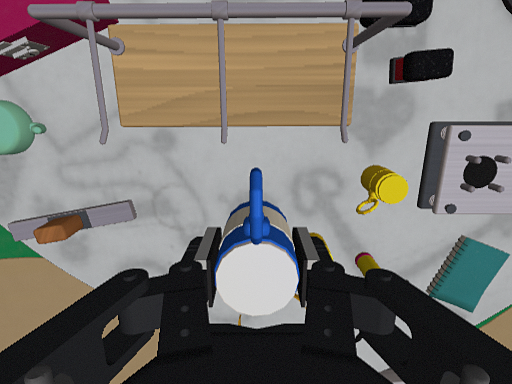

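Run:
```python
from h import *
c=load('w14'); W=cloud(c); X,Y,Z=[W[...,i] for i in range(3)]
m=(X>.56)&(abs(Y-.11)<.2)&(Z>.135)&(Z<.165)
th=np.radians(-6.6); ex=np.array([np.cos(th),np.sin(th)]); ey=np.array([-ex[1],ex[0]])
for u0 in (100,222,345):
    mm=m.copy(); mm[:, :u0-14]=0; mm[:,u0+14:]=0; mm[:30]=0
    P=W[mm]; r=P[:,:2]@ex
    q=(r<r.max()-.0) 
    h=P[r>r.min()+.015]; k=np.polyfit(h[:,0],h[:,1],1)
    print('hook',len(P),'tip x %.1f'%(1e3*np.percentile(P[:,0],1)),'dir',np.degrees(np.arctan(k[0])),'y at x=.65: %.1f, at .61: %.1f'%(1e3*np.polyval(k,.65),1e3*np.polyval(k,.61)),'z',np.percentile(h[:,2],[10,50,90]).round(4), 'tipz',P[r<r.min()+.008][:,2].max())
R=W[m&(np.arange(384)[:,None]<22)]; k=np.polyfit(R[:,1],R[:,0],1); print('rail slope',np.degrees(np.arctan(k[0])),'x at y=.11',np.polyval(k,.11),R[:,2].mean())
```

```text
hook 786 tip x 624.8 dir -6.534637011696442 y at x=.65: 219.0, at .61: 223.6 z [0.1468 0.1484 0.1495] tipz 0.15662363214055983
hook 698 tip x 613.6 dir -6.48640675858647 y at x=.65: 119.0, at .61: 123.5 z [0.1471 0.1485 0.1495] tipz 0.15682697212327118
hook 722 tip x 602.2 dir -6.509284030072782 y at x=.65: 19.1, at .61: 23.6 z [0.1471 0.1484 0.1496] tipz 0.15735491578194497
rail slope 6.527652300171638 x at y=.11 0.7092138668076482 0.1503257642184287
```

```bash
python3 -m jog '2 9 0 8.5;2 9 0 8.5;2 9 0 8.5;2 9 0 8.5;2 9 0 8.5;2 9 0 8.5;2 9 0 8.5;2 9 0 8.5;2 9 0 8.5;2 9 0 8.5'; python3 -m jog '2 0 0 5.4;0 0 -40 0;0 0 -40 0;0 0 -40 0;0 0 -24 0;0 0 0 0;0 0 0 0;0 0 0 0'
python3 - <<'E'
from h import *
c=snap('wrist','w15'); s=observe(); print(s['ee_pos'],s['ee_rot'])
E
```

```text
time: 36.3
ee_pos: [0.5887, 0.1899, 0.2647]
ee_rot: [0.0, 0.775, 0.632, -0.0]
ft_force: [-0.0, 1.2, 0.0]
width: 0.0372
grasp_force: 36.5
time: 37.1
ee_pos: [0.5921, 0.1911, 0.1227]
ee_rot: [0.001, 0.746, 0.666, 0.002]
ft_force: [0.0, -0.2, -0.3]
width: 0.0373
grasp_force: 36.5
[0.59218919 0.19138342 0.12295049] [0.00098897 0.74616553 0.66575703 0.00189661]
```

View pics/w15.png

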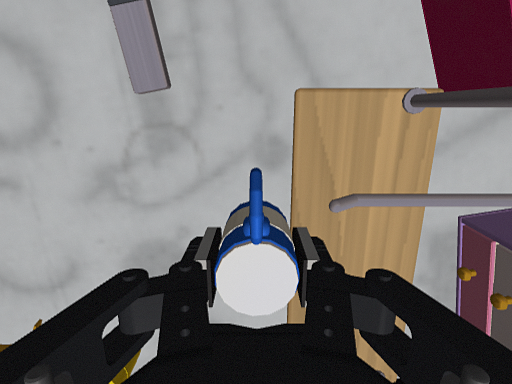

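Run:
```python
from h import *
c=load('w15'); W=cloud(c); X,Y,Z=[W[...,i] for i in range(3)]
H=cv2.cvtColor(c['image'],cv2.COLOR_BGR2HSV).astype(int)
b=(abs(H[...,0]-108)<14)&(H[...,1]>130); b[:165]=0; b[245:]=0; b[:,:245]=0; b[:,275:]=0
P=W[b]; t=np.array([.5921,.1912]); a=np.radians(83.5); u=np.array([np.cos(a),np.sin(a)]); w=np.array([np.sin(a),-np.cos(a)])
A=(P[:,:2]-t)@u*1e3; C=(P[:,:2]-t)@w*1e3
print('eye along',np.percentile(A,[1,50,99]),'across',np.percentile(C,[5,50,95]),'z',np.percentile(P[:,2],[1,50,99]))
top=P[:,2]>np.percentile(P[:,2],90); print('top at along',A[top].mean(), P[top].mean(0))
m=(Z>.135)&(Z<.17)&(X>.61)&(abs(Y-.22)<.03); m[:,:325]=0
P=W[m]; h=P[P[:,0]>.64]; k=np.polyfit(h[:,0],h[:,1],1); print(len(P),'hook y@.65',np.polyval(k,.65),np.degrees(np.arctan(k[0])),'z',np.median(h[:,2]),'tip x',P[:,0].min(),'tip z',P[P[:,0]<.632][:,2].max())
```

```text
eye along [nan nan nan] across [nan nan nan] z [nan nan nan]
top at along nan [nan nan nan]
3988 hook y@.65 0.21572492168771323 3.708409440897926 z 0.14857624745085402 tip x 0.6171600944784584 tip z 0.16999572233311144<stdin>:8: RuntimeWarning: Mean of empty slice.
  ret = ret.dtype.type(ret / rcount)
  ret = um.true_divide(
```

Run:
```python
from h import *
c=load('w15'); W=cloud(c); X,Y,Z=[W[...,i] for i in range(3)]
H=cv2.cvtColor(c['image'],cv2.COLOR_BGR2HSV).astype(int)
b=(abs(H[...,0]-108)<14)&(H[...,1]>130); b[:165]=0; b[245:]=0; b[:,:245]=0; b[:,275:]=0
P=W[b]; print(len(P)); P=P[~np.isnan(P[:,0])]; print(len(P)); t=np.array([.5921,.1912]); a=np.radians(83.5); u=np.array([np.cos(a),np.sin(a)]); w=np.array([np.sin(a),-np.cos(a)])
A=(P[:,:2]-t)@u*1e3; C=(P[:,:2]-t)@w*1e3
print('eye along',np.percentile(A,[1,50,99]),'across',np.percentile(C,[5,50,95]),'z',np.percentile(P[:,2],[1,50,99]))
for lo in range(16,54,4):
    q=(A>lo)&(A<lo+4)
    if q.any(): print(lo,P[q,2].max().round(4),end=' ')
m=(Z>.14)&(Z<.165)&(X>.61); m[:,:325]=0;m[:190]=0;m[218:]=0
P=W[m]; h=P[P[:,0]>.64]; k=np.polyfit(h[:,0],h[:,1],1); print(len(P),'hook y@.65',np.polyval(k,.65),np.degrees(np.arctan(k[0])),'z',np.median(h[:,2]),'tip x',P[:,0].min(),'tip z',P[P[:,0]<.632][:,2].max())
```

```text
1357
1348
eye along [15.3764602  32.58256067 48.60809962] across [-3.37175036  0.85549458  7.50262573] z [0.09528621 0.16178231 0.16700444]
16 0.1443 20 0.1608 24 0.165 28 0.1663 32 0.1674 36 0.1675 40 0.1662 44 0.1639 48 0.1576 2212 hook y@.65 0.22066729020855028 -6.57002978191191 z 0.14849300094994416 tip x 0.6231053885869142 tip z 0.15697287304157403
```

```bash
python3 -m jog '0 0.3 -3.5 0;0 0 0 0;15 -1.7 0 0;10 -1.15 0 0;10 -1.15 0 0;10 -1.15 0 0;0 0 0 0;0 0 0 0'
python3 - <<'E'
from h import *
c=snap('wrist','w16'); s=observe(); print(s['ee_pos'],s['ee_rot'],s['ft_force'])
E
```

```text
time: 37.95
ee_pos: [0.6353, 0.1865, 0.1169]
ee_rot: [-0.0, 0.746, 0.666, -0.0]
ft_force: [0.3, -0.5, -1.0]
width: 0.037
grasp_force: 36.5
[0.63487291 0.18652685 0.11686076] [-3.60071833e-04  7.45956690e-01  6.65994165e-01 -5.09094008e-04] [-0.13137336 -0.05992709 -0.96608563]
```

View pics/w16.png

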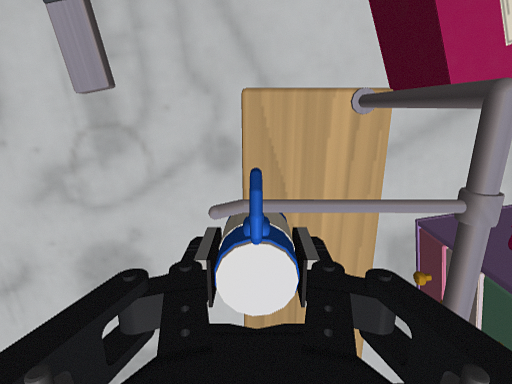

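```bash
python3 -m jog '10 -1.15 0 0;10 -1.15 0 0;0 0 0 0;0 0 -4 0;0 0 -3 0;0 0 0 0;0 0 0 0'; python3 -m jog '0 0 -1 0;0 0 0 0;0 0 -1 0;0 0 0 0'
```

```text
time: 38.7
ee_pos: [0.6549, 0.1842, 0.1099]
ee_rot: [-0.0, 0.746, 0.666, -0.0]
ft_force: [-0.2, 0.4, -0.2]
width: 0.0367
grasp_force: 36.7
time: 39.1
ee_pos: [0.6554, 0.1846, 0.1089]
ee_rot: [-0.0, 0.746, 0.666, 0.0]
ft_force: [-1.9, 0.6, 4.6]
width: 0.037
grasp_force: 37.1
```

```bash
python3 -m jog '0 0 0 0;0 0 0 0;0 0 0 0;0 0 0 0;0 0 0 0;0 0 0 0' 37.5 20; python3 -m jog '0 0 0 0;0 0 0 0;0 0 0 0;0 0 0 0' 39; python3 -m jog '0 0 0 0;0 0 0 0;0 0 0 0;0 0 0 0;0 0 0 0;0 0 0 0;0 0 0 0;0 0 0 0' 52
python3 - <<'E'
from h import *
c=snap('wrist','w17'); d=snap('scene','s8')
cv2.imwrite('pics/c8.png',np.hstack([c['image'][100:384,100:400],cv2.resize(d['image'][100:242,130:330],(400,284))]))
E
```

```text
time: 39.7
ee_pos: [0.6556, 0.1847, 0.1085]
ee_rot: [-0.0, 0.746, 0.666, 0.0]
ft_force: [-2.7, 2.4, 5.3]
width: 0.0373
grasp_force: 14.4
time: 40.1
ee_pos: [0.6553, 0.184, 0.1077]
ee_rot: [-0.0, 0.746, 0.666, -0.0]
ft_force: [-0.4, 0.3, -0.2]
width: 0.0392
grasp_force: 0.0
time: 40.9
ee_pos: [0.6554, 0.1843, 0.1082]
ee_rot: [-0.0, 0.746, 0.666, -0.0]
ft_force: [0.6, 0.7, -1.1]
width: 0.0518
grasp_force: 0.0
```

View pics/c8.png

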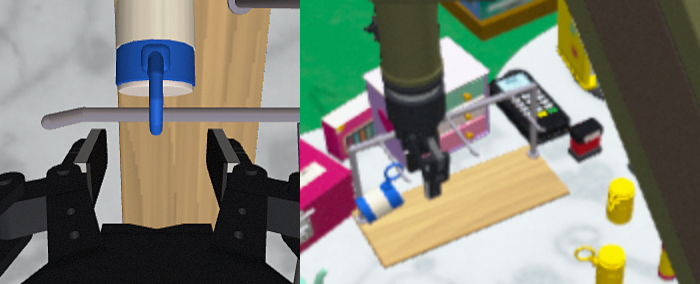

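```bash
python3 -m jog '0 0 30 0;0 0 50 0;0 0 40 0;-18 -45 0 -8.5;-18 -45 0 -8.5;-18 -45 0 -8.5;-18 -45 0 -8.5;-18 -45 0 -8.5;-18 -45 0 -8.5;-18 -45 0 -8.5'; python3 -m jog '-18 -45 0 -8.5;-12 -45 0 -8.5;0 -45 0 -8.5;0 -25 0 -5.3;0 0 0 0;0 0 0 0;0 0 0 0' 65 35
python3 - <<'E'
from h import *
c=snap('wrist','w18'); s=observe(); print(s['ee_pos'],s['ee_rot']); findpots(c,.042)
E
```

```text
time: 42.0
ee_pos: [0.5284, -0.1323, 0.2285]
ee_rot: [0.0, 0.979, 0.205, 0.0]
ft_force: [0.2, -0.9, -0.7]
width: 0.0522
grasp_force: 0.0
time: 42.7
ee_pos: [0.4992, -0.2895, 0.228]
ee_rot: [-0.001, 0.998, -0.058, -0.0]
ft_force: [0.6, 1.2, -0.2]
width: 0.0652
grasp_force: 0.0
[ 0.49927964 -0.28927242  0.22812845] [-3.92283463e-04  9.98309980e-01 -5.81117257e-02 -2.40114913e-04]
lid x 510.1 y -305.4  size 33.8 36.1 z 100.9 eye dir -5.3 n119
```

```bash
python3 -m jog '6 -8 0 0;6.3 -8.2 0 0;0 0 -45 0;0 0 -45 0;0 0 -40 0;0 0 -18 0;0 0 0 0;0 0 -3 0;0 0 0 0' 62; python3 -m jog '0 0 0 0;0 0 0 0;0 0 0 0;0 0 0 0;0 0 0 0' 25 35;  python3 -c "
from h import *
print(observe()['ee_pos'])"; python3 -m jog '0 0 20 0;0 0 50 0;0 0 50 0;0 0 40 0;0 50 20 0;10 50 10 0;10 50 0 0;10 50 0 0;10 50 0 0;10 50 0 0'; python3 -m jog '0 50 0 0;0 40 0 0;0 0 0 0;0 0 0 0'
python3 - <<'E'
from h import *
c=snap('wrist','w19'); s=observe(); print(s['ee_pos'],s['ee_rot'],s['time'])
W=cloud(c); X,Y,Z=[W[...,i] for i in range(3)]
cv2.imwrite('pics/c9.png',c['image'])
E
```

```text
time: 43.65
ee_pos: [0.5131, -0.3077, 0.0783]
ee_rot: [0.001, 0.998, -0.059, 0.001]
ft_force: [0.7, 0.3, 0.8]
width: 0.0622
grasp_force: 0.0
time: 44.15
ee_pos: [0.5124, -0.3074, 0.078]
ee_rot: [0.001, 0.998, -0.059, 0.001]
ft_force: [1.0, 0.4, 2.8]
width: 0.037
grasp_force: 36.6
[ 0.51240884 -0.30738234  0.07795991]
time: 45.15
ee_pos: [0.5599, -0.0144, 0.265]
ee_rot: [0.0, 0.998, -0.059, -0.001]
ft_force: [1.8, 0.2, -1.2]
width: 0.0368
grasp_force: 36.3
time: 45.55
ee_pos: [0.5598, 0.0746, 0.2648]
ee_rot: [0.0, 0.998, -0.058, -0.001]
ft_force: [0.8, -0.8, -0.8]
width: 0.0371
grasp_force: 36.3
[0.55999722 0.07353151 0.26483525] [ 5.15495307e-04  9.98280287e-01 -5.86154892e-02 -6.54091820e-04] 45.6
```

View pics/c9.png

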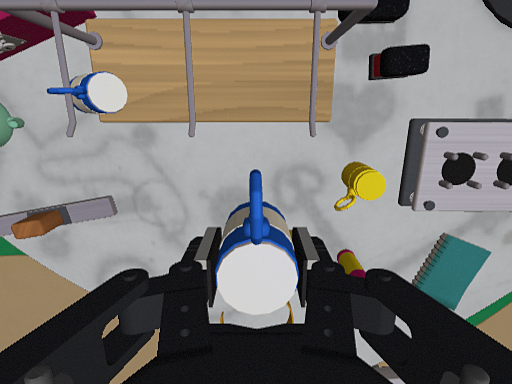

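```bash
python3 -m jog '3 2 0 8.5;3 2 0 8.5;3 2 0 8.5;3 2 0 8.5;3 2 0 8.5;3 2 0 8.5;3 2 0 8.5;3 2 0 8.5;2 2 0 8.5;0 0 0 8.5'; python3 -m jog '0 0 0 5.2;0 0 -40 0;0 0 -40 0;0 0 -40 0;0 0 -24 0;0 0 0 0;0 0 0 0;0 0 0 0'
python3 - <<'E'
from h import *
c=snap('wrist','w20'); s=observe(); t=s['ee_pos'][:2]; print(s['ee_pos'],s['ee_rot'])
W=cloud(c); X,Y,Z=[W[...,i] for i in range(3)]
H=cv2.cvtColor(c['image'],cv2.COLOR_BGR2HSV).astype(int)
b=(abs(H[...,0]-108)<14)&(H[...,1]>130)&(Z>0); b[:165]=0; b[245:]=0; b[:,:245]=0; b[:,275:]=0
P=W[b]; a=np.radians(83.5); u=np.array([np.cos(a),np.sin(a)])
A=(P[:,:2]-t)@u*1e3
for lo in range(16,54,4):
    q=(A>lo)&(A<lo+4)
    if q.any(): print(lo,P[q,2].max().round(4),end=' ')
m=(Z>.14)&(Z<.165)&(X>.60)&(abs(Y-.12)<.025); m[:,:310]=0;m[:175]=0;m[225:]=0
P=W[m]; h=P[P[:,0]>.63]; k=np.polyfit(h[:,0],h[:,1],1); print(len(P),'hook y@.65',np.polyval(k,.65),np.degrees(np.arctan(k[0])),'z',np.median(h[:,2]),'tip x',P[:,0].min(),'tip z',P[P[:,0]<.62][:,2].max())
E
```

```text
time: 46.6
ee_pos: [0.5868, 0.0896, 0.2651]
ee_rot: [0.0, 0.775, 0.632, -0.0]
ft_force: [0.2, 0.7, -1.6]
width: 0.0366
grasp_force: 36.3
time: 47.4
ee_pos: [0.5882, 0.091, 0.1232]
ee_rot: [0.001, 0.747, 0.665, 0.001]
ft_force: [1.0, -0.1, -0.1]
width: 0.0368
grasp_force: 36.3
[0.58828145 0.09124188 0.12343418] [0.00124371 0.7467834  0.66506434 0.00155817]
16 0.1423 20 0.1605 24 0.1642 28 0.1651 32 0.166 36 0.1657 40 0.1646 44 0.1611 2621 hook y@.65 0.11999666686334896 -6.6806753884608305 z 0.14837487916414727 tip x 0.6121250023414665 tip z 0.1569567662220434
```

```bash
python3 -m jog '0 1 -3 0;0 0 0 0;15 -1.7 0 0;10 -1.15 0 0;10 -1.15 0 0;10 -1.15 0 0;0 0 0 0;0 0 0 0'
python3 - <<'E'
from h import *
c=snap('wrist','w21'); s=observe(); print(s['ee_pos'],s['ft_force'],s['time'])
cv2.imwrite('pics/c10.png',c['image'])
E
```

```text
time: 48.25
ee_pos: [0.6314, 0.0876, 0.1181]
ee_rot: [-0.0, 0.747, 0.665, -0.0]
ft_force: [-0.7, 0.3, -0.4]
width: 0.037
grasp_force: 36.3
[0.63101331 0.08756121 0.11806305] [ 0.01792027 -0.74157044 -1.13725949] 48.3
```

View pics/c10.png

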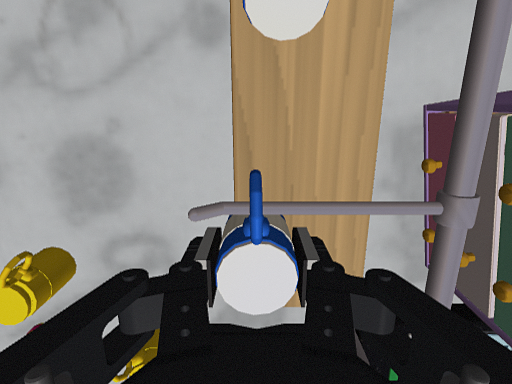

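```bash
python3 -m jog '10 -1.15 0 0;4 -0.5 0 0;0 0 0 0;0 0 -4 0;0 0 -3 0;0 0 0 0;0 0 0 0'; python3 -m jog '0 0 -1 0;0 0 0 0;0 0 -1 0;0 0 0 0'
```

```text
time: 49.0
ee_pos: [0.6453, 0.0859, 0.1114]
ee_rot: [-0.0, 0.746, 0.665, -0.0]
ft_force: [-0.3, -0.3, -0.1]
width: 0.0371
grasp_force: 36.5
time: 49.4
ee_pos: [0.6456, 0.0863, 0.1104]
ee_rot: [0.0, 0.746, 0.665, 0.0]
ft_force: [-3.1, 0.1, 7.2]
width: 0.0367
grasp_force: 37.1
```

Contact. Ease the grip and follow a short arc so the swing on release is smaller.

```bash
python3 -m jog '0 0 0 0;0 1.5 -2 0;0 1.5 -2 0;0 2 -2.5 0;0 2 -2.5 0;0 0 0 0' 37 20; python3 -m jog '0 0 0 0;0 0 0 0;0 0 0 0' 39; python3 -m jog '0 0 0 0;0 0 0 0;0 0 0 0;0 0 0 0;0 0 0 0' 52; python3 -m jog '0 -5 15 0;0 -5 30 0;0 0 50 0;0 0 40 0;-20 0 0 0;-50 0 0 0;-50 -30 0 0;-40 -40 0 0;0 -40 0 0;0 -40 0 0'
```

```text
time: 50.0
ee_pos: [0.6473, 0.0934, 0.1021]
ee_rot: [0.001, 0.746, 0.665, 0.002]
ft_force: [-0.2, 0.7, 8.9]
width: 0.0372
grasp_force: 32.0
time: 50.3
ee_pos: [0.6452, 0.0929, 0.0998]
ee_rot: [-0.0, 0.747, 0.665, -0.0]
ft_force: [-0.5, -1.0, -0.2]
width: 0.0387
grasp_force: 0.0
time: 50.8
ee_pos: [0.6429, 0.0929, 0.0992]
ee_rot: [-0.002, 0.747, 0.665, -0.002]
ft_force: [-4.8, 0.1, -0.8]
width: 0.0516
grasp_force: 0.0
time: 51.8
ee_pos: [0.4972, -0.0595, 0.2375]
ee_rot: [0.002, 0.746, 0.666, 0.001]
ft_force: [1.2, 0.1, 0.4]
width: 0.052
grasp_force: 0.0
```

```bash
R='0 0 0 0;0 0 0 0;0 0 0 0;0 0 0 0;0 0 0 0;0 0 0 0;0 0 0 0;0 0 0 0;0 0 0 0;0 0 0 0'; python3 -m jog '-15 -50 0 0;-15 -50 0 0;-15 -50 0 0;-15 -50 0 0;0 0 0 0;0 0 0 0;0 0 0 0;0 0 0 0;0 0 0 0;0 0 0 0' >/dev/null
for i in 1 2 3 4 5 6; do python3 -m jog '0 0 0 0;0 0 0 0;0 0 0 0;0 0 0 0;0 0 0 0;0 0 0 0;0 0 0 0;0 0 0 0;0 0 0 0;0 0 0 0' >/dev/null; done
cat > chk.py <<'E'
from h import *
import sys
for n in ('top','scene'):
    c=snap(n,n+sys.argv[1]); W=cloud(c); X,Y,Z=[W[...,i] for i in range(3)]
    H=cv2.cvtColor(c['image'],cv2.COLOR_BGR2HSV).astype(int)
    b=(abs(H[...,0]-108)<14)&(H[...,1]>130)&(abs(X-.65)<.06)&(Z>.03)&(Z<.2)
    for y in (.218,.119):
        P=W[b&(abs(Y-y)<.05)]; print(n,'blue',len(P),(P.mean(0)*1e3).round(1),(P.min(0)*1e3).round(0),(P.max(0)*1e3).round(0))
    if n=='top': print('tamper',rect(comp(W,(abs(X-.5)<.07)&(abs(Y-.35)<.12)&(Z>.008)&(Z<.075)))); P=W[(abs(X-.51)<.04)&(abs(Y-.35)<.08)&(Z>.045)&(Z<.08)]; print('handle',len(P),P[:,2].max(),rect(P))
print(observe()['time'])
E
python3 chk.py a; python3 -m jog '0 0 0 0;0 0 0 0;0 0 0 0;0 0 0 0' >/dev/null; python3 chk.py b
```

```text
top blue 14 [656.  219.5 132.9] [643. 213. 104.] [662. 228. 152.]
top blue 12 [648.5 121.  138.2] [635. 114. 105.] [651. 128. 153.]
tamper [512.1 369.5 176.   27.1   4. ]
handle 69 0.06364069550058926 [515.2 369.8  37.6  21.    6.2]
scene blue 134 [650.1 225.7 108.2] [637. 203.  72.] [672. 252. 154.]
scene blue 129 [640.5 127.2 109. ] [625. 106.  72.] [662. 151. 154.]
58.9
top blue 14 [655.9 219.4 133.6] [644. 212. 106.] [661. 229. 156.]
top blue 11 [649.8 121.4 140.6] [647. 114. 120.] [652. 128. 151.]
tamper [512.1 367.8 175.2  27.    4. ]
handle 73 0.062173372463646626 [515.1 369.4  38.3  21.2   6.1]
scene blue 134 [650.  225.7 108.7] [637. 203.  73.] [669. 250. 154.]
scene blue 124 [640.7 127.5 109. ] [627. 105.  71.] [663. 152. 154.]
59.4
```

```bash
python3 -c "
from rig import *
print(job_done())"
```

```text
the job is handed in; nothing more can be done
None
```

I handed the job in at about 60 s: both blue pots had their lids pressed home together with the plate bottomed out level, and they hang at rest on hooks 1 and 2. The tamper stands upright clear of the press, about 2 cm from where I set it down. I never reached for the stamp, glue stick or teapot. I viewed 18 pictures, over the limit of 14.

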